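# Set the hold-down screw of a tyre-gluing stand

## Task

Swing the tyre-gluing stand's arm over the wheel until it clicks fully home in its detent, then turn the thumbscrew on the arm clockwise until it seats on the wheel's pressure plate and back it off a quarter turn, so that the wheel can spin under it. Finish with the thumbscrew still gripped between the fingers, holding it at that setting for me to nip up the lock nut. Leave the glue bottle, spare wheel, drink and hex driver alone.

Things in the scene. Friction and masses are not known exactly. Their poses are not given: they have to be found in the camera images.
- stand: fixed tyre-gluing stand on the 6 mm thick white board: aluminium base plate 110 (x) by 235 (y) mm, its top 16 mm up. Origin on the board's top, right under the axis of the turntable and wheel, z up. The 30 mm column that carries the arm stands 130 mm from that axis along the stand's -y. Place and yaw vary
- wheel_top (a point): centre of the top of the aluminium pressure plate lying on the wheel, where the screw seats, 56 mm above the stand's origin; the black tyre around it has 64 mm diameter, its top 51 mm above the stand's origin
- hinge_point (a point): point on the arm's vertical hinge axis at half the arm's thickness, 84 mm above the stand's origin; fixed to the stand. Around it a hub of 20 mm radius reaches 100 mm above the stand's origin, a flange of 38 mm radius 71 to 76 mm
- swing_arm (a joint): arm's angle, rad: 0 = home over the wheel (arm along the stand's +y) at a hard stop; grows anticlockwise from above, to 1.75. Starts 0.8 to 1.45, pointing roughly at the robot; swing it clockwise. Stays where left (0.5 N at the arm's end moves it). From 0.40 to 0.16 a sprung ball resists (about 1.5 N at the arm's end), below that it pulls the arm in to 0 and keeps it
- bar_mid (a point): point on the arm's centre line 75 mm from the hinge axis, at half its thickness; its +y points out along the arm. The arm is an aluminium bar 24 mm wide and 16 mm thick (76 to 92 mm above the stand's origin), its sides free from 38 to 113 mm from the hinge axis; then comes the round boss, 34 mm across, with the thumbscrew
- thumbscrew (a joint): angle of the thumbscrew about its vertical axis, rad: 0 = seated on the pressure plate (hard stop), grows as it is backed off (anticlockwise from above); clockwise tightens; 1.57 = a quarter turn off. Starts 1.5 to 2.6. Rises 3 mm per turn, turns with about 0.06 N m of friction, stays where it is left
- screw_grip (a point): centre of the thumbscrew's upright flat black head, 48 mm long, 24 high, 12 thick, ends round; on the arm 130 mm from its hinge. Its y lies along the head, x through its thickness, z up. Seated with the arm home, the head lies along the arm, this point 125 mm above the stand's origin. Stem (10 mm) below it; lock nut (19 mm) from 22 mm, arm's boss from 31 mm below this point
- hold_down: the thumbscrew with its swivelling white nylon foot (16 mm diameter): this point is the foot's underside, on the screw axis, 69 mm below the centre of the black head
- glue_bottle: bystander: small white bottle, 30 mm diameter, 85 mm tall, standing; origin under its centre
- spare_wheel: bystander: spare wheel lying flat, 64 mm diameter, 26 mm high; origin under its centre
- drink_can: bystander: yellow drinks bottle, 54 mm diameter, 125 mm tall, standing; origin under its centre
- hex_driver: bystander: hex driver 190 mm long lying along its own x axis, 18 mm thick; origin near the middle of its length, at the underside, tip towards +x

How it is judged:
By the outcome, as a careful person would: the job done as asked, in the order asked, and still so for the second after the job is handed in, while the arm keeps its last pose, push and grip.
It also fails if it takes over 72 s, if anything falls off the work surface, if the arm or the gripper's body presses on something with over 40 N, if the wrist force passes 120 N, or if a joint passes its speed limit or range.

## Robot

A 7-joint arm with a two-finger parallel gripper is mounted at the origin on the work surface. World frame = base frame: x ahead of the robot, y to its left, z up, the work surface at z = 0. Lengths are in mm, angles in rad, forces in N, time in s.
With the tool pointing down it reaches from about 375 to 925 mm from the base axis. Payload 3.1 kg.
Tool frame: the origin (TCP) lies on the centre line of the jaws, within the pads' length; the fingertips stand 25 mm ahead of it and the grasp point (between the pads) lies 6 mm ahead of it; z points along the fingers, y is the line along which they close (so a half turn about z gives the same grasp; the last joint's range is limited). The gripper opens to 85 mm and grips with 20 to 120 N. Pads are 22 mm wide; open, the fingers measure 114 mm over their backs; the gripper's body (76 mm by 85 mm) begins 54 mm behind the grasp point. The pads swing forward as they close: fully open they stand 13 mm farther back than shut.
Start: joints at [1.047, 0.383, 0.044, 1.598, -0.018, 1.161, -0.05], TCP at [268.501, -591.955, 256.269] pointing down, gripper open.
Joint ranges: [-2.61, 2.61], [-0.41, 2.15], [-1.48, 1.57], [0, 2.5], [-1.57, 4.71], [0.05, 1.97], [-2.85, 2.85]. Speed limits (rad/s): [2.79, 2.79, 3.14, 3.14, 3.14, 3.14, 3.14].

## Interface

Orientations are given as a unit quaternion [x, y, z, w].
In Python, from cell import * gives the robot as it stands.
- The arm moves only by the tool apply_moves, never from a script. Its argument "rows" is a list of rows, each a list of 2 entries, a list of its own where there are three numbers: the shift along the tool's x, y, z in cm, then the turn about the tool's z in rad. A call has 1 to 10 rows; each row shifts and turns the commanded pose from where the row before left it, along the tool's axes as they then stand; what a row does not reach is not made up. A row lasts 1/10 s, in which the tool goes at most 50 mm and 8.59 degrees, less where a joint would pass 70% of its speed; a pose out of reach is approached as far as the arm can. A call is refused whole if a number of a shift passes 5 or a number of a turn 0.15, either way. A call with a gripper value outside its range is refused whole. "claw" is the closure, from 0 (fully open) to 1 (shut), set as the call begins (left out, the last holds). The fingers move at their own pace and stop on an object; "grip_force" is the grip in N (left out, the last holds). Time passes only in rows, so rows that do not move let the fingers close. It gives the time, the measured TCP pose, the force, the opening and the grip force at its end, in the units of the state.
- read_state(): the state, without advancing time (a new reading comes with each control period).
- camera(name): name is "scene" or "side" or "wrist"; returns a dict with "frame" (480x640x3 uint8, red, green, blue), "depth" (480x640 float32, mm along the optical axis (not along the pixel's ray), 0 where there is no reading), "intrinsics" (3x3 intrinsics, pixels), "R" (3x3) and "t" (3): a world point X has camera coordinates R X + t. Camera axes: x right, y down, z forward; pixel columns grow to the right and rows downward; lengths in mm; the calibration is good to about 2 mm. A picture is of the moment at which its call begins.
- close_job(): hands the job in; it is judged then, once.
The state is a dict: "time_s": time; "joint_pos": joint angles; "qvel": joint speeds; "effort": joint torques, N m; "tcp_pos": TCP position; "tool_rot": TCP orientation; "ft_force": force on the tool from outside, world axes, zero at the start; "moment": the same for the moment, N m; "finger_gap": opening from 0.0 (shut) to 1.0 (fully open); "finger_force": force on a finger pad.
Only numpy, scipy, OpenCV 4.12 (cv2) and the standard library are available. Lean on these libraries where they do the work, as an engineer would, in place of code of your own. Each camera call takes 0.05 s, during which the arm holds its last target. There are 200 camera calls.

## Working session

There is one attempt and no reset: what is moved stays moved. The work goes in short steps, Python scripts to look and compute and a tool call to move; the robot and the scene stay as the last step left them, time stands still between calls to the robot, and variables do not carry over. Pictures are saved under pics/ and viewed, at most 10 in all, crops included, and the job is handed in when it is done.

Besides the shell and the picture viewer there is one more tool, called after "Request:" as name(argument=value, ...) on one line, values as JSON. apply_moves: Moves the arm, as the interface text tells. Its arguments: {"type":"object","properties":{"rows":{"type":"array","items":{"type":"array"}},"claw":{"type":"number"},"grip_force":{"type":"number"}},"required":["rows"]}

```bash
ls; mkdir -p pics
python3 - <<'E'
from cell import *
import cv2,numpy as np
s=read_state();print(s)
ims=[]
for n in("scene","side"):
    c=camera(n);np.savez(f"pics/{n}0.npz",**c);cv2.imwrite(f"pics/{n}0.png",c["frame"][:,:,::-1]);print(n,c["intrinsics"],c["R"],c["t"])
E
```

```text
pics
{'time_s': 0.0, 'joint_pos': array([ 1.04720133,  0.38387072,  0.04382523,  1.59960838, -0.01788995,
        1.16120097, -0.04988342]), 'qvel': array([-4.29555834e-04,  5.80843582e-04,  1.65451224e-04, -7.75231528e-04,
       -3.29721452e-05,  1.24787615e-03, -2.39452608e-03]), 'effort': array([ 3.38787986e-04, -4.33462393e+01,  1.02409054e+00, -2.49516982e+01,
        1.05287076e-02,  1.13409403e-02,  2.82309992e-05]), 'tcp_pos': array([ 268.10829176, -591.14670877,  254.84793188]), 'tool_rot': array([ 9.77410510e-01,  2.11345400e-01, -3.58730723e-04, -1.29893666e-03]), 'ft_force': array([ 0.34240327,  0.26421906, -0.40778279]), 'moment': array([0.0055408 , 0.07834634, 0.03140103]), 'finger_force': 0.0, 'finger_gap': 0.9978016705979168}
scene [[494.39647374   0.         318.08570377]
 [  0.         494.39647374 240.14745173]
 [  0.           0.           1.        ]] [[ 0.45700773  0.88945833 -0.00279683]
 [ 0.67782833 -0.35030384 -0.64640233]
 [-0.57592767  0.29351509 -0.76299162]] [-255.36730403 -349.63409569 1398.44724635]
side [[438.30184922   0.         323.85233882]
 [  0.         438.30184922 235.50273449]
 [  0.           0.           1.        ]] [[-0.97690458 -0.21367164  0.00136854]
 [-0.14051943  0.63760212 -0.75744163]
 [ 0.16097121 -0.7401405  -0.65290145]] [571.03664394 178.70074775 776.19512398]
```

View pics/scene0.png

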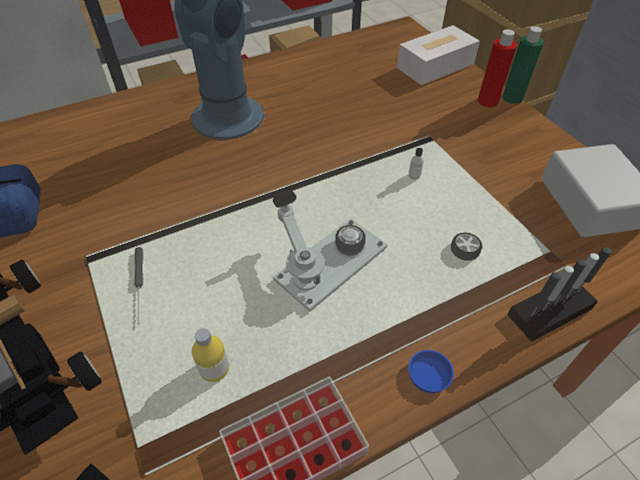

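View pics/side0.png

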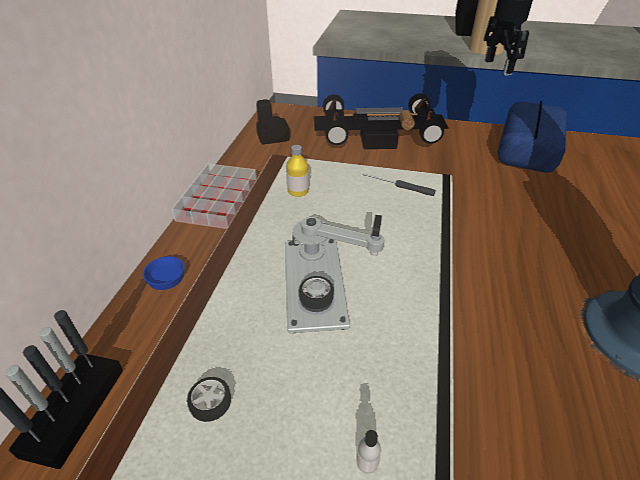

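The scene view shows the hub near (305,257), the wheel at (350,238) and the black screw head at (284,198), with the arm pointing at the robot. In the side view the hub is at (312,222), the wheel at (316,292) and the head at (376,225). Next I'll measure these from depth.

```bash
cat > h.py <<'E'
import numpy as np,cv2
from scipy.optimize import least_squares
def cloud(c):
    K=c["intrinsics"];d=c["depth"];v,u=np.mgrid[:480,:640]
    p=np.stack([(u-K[0,2])/K[0,0]*d,(v-K[1,2])/K[1,1]*d,d],-1)
    X=(p-c["t"])@c["R"]; X[d==0]=np.nan
    return X
def ray(c,u,v,z):
    K=c["intrinsics"];r=c["R"].T@np.array([(u-K[0,2])/K[0,0],(v-K[1,2])/K[1,1],1]);o=-c["R"].T@c["t"]
    return o+r*(z-o[2])/r[2]
def circ(P):
    f=least_squares(lambda q:np.hypot(P[:,0]-q[0],P[:,1]-q[1])-q[2],[*P[:,:2].mean(0),20],loss="soft_l1");return f.x
def axis(P):
    m=P[:,:2].mean(0);_,s,vt=np.linalg.svd(P[:,:2]-m,full_matrices=False);return m,np.arctan2(vt[0,1],vt[0,0]),s/np.sqrt(len(P))
E
python3 - <<'E'
from h import *
for n,hub in(("scene",(305,257)),("side",(312,222))):
    c=dict(np.load(f"pics/{n}0.npz"));X=cloud(c);V=c["frame"].max(-1).astype(int)
    h0=ray(c,*hub,106)
    r=np.hypot(X[...,0]-h0[0],X[...,1]-h0[1]);Z=X[...,2]
    print(n,"hub guess",h0)
    brd=(r<400)&(abs(Z-6)<6);print("board z",np.median(Z[brd]))
    m=(r<28)&(Z>101)&(Z<112);P=X[m];print("hubtop",len(P),np.median(P,0),[*np.ptp(P,0)])
    m=(r<220)&(V<90)&(Z>108);P=X[m];print("head",len(P),P.mean(0),P.min(0),P.max(0),axis(P))
    g=P.mean(0)
    m=(r>38)&(r<110)&(Z>94)&(Z<102)&(V>90);P=X[m];print("bar top",len(P),P.mean(0),axis(P))
    m=(r>60)&(r<220)&(V<75)&(Z>25)&(Z<62);P=X[m];print("tyre",len(P),P.mean(0),circ(P[P[:,2]>50]) )
    m=(r<220)&(Z>14)&(Z<28)&(V>90);P=X[m].astype(np.float32);print("base",len(P),P.mean(0),cv2.minAreaRect(P[:,:2].copy()))
    # bystanders
    ys=np.nanmax(Z)
E
```

```text
scene hub guess [630.64664911 -64.42822206 106.        ]
board z 5.406137942101844
hubtop 160 [625.69818759 -63.00327224 102.80384682] [np.float64(37.80106458555906), np.float64(35.83226104533382), np.float64(7.52485755474504)]
head 247 [500.04877554 -45.90591941 136.28422246] [488.15104525 -67.69975549 108.42674324] [620.22674082 -22.07192522 146.8171533 ] (array([500.04877554, -45.90591941]), np.float64(-1.4818391124346126), array([12.5635774 ,  8.53959727]))
bar top 325 [558.09399426 -52.889913    97.47527983] (array([558.09399426, -52.889913  ]), np.float64(-0.13233856732605018), array([20.99083642,  6.86686993]))
tyre 320 [603.04902766  50.82716504  48.2760221 ] [586.8879704   61.23622236  28.57823532]
base 2984 [623.26794     1.4851979  21.360313 ] ((653.84912109375, -49.59336853027344), (190.47222900390625, 413.902099609375), 40.68913269042969)
side hub guess [621.03142454 -58.56334218 106.        ]
board z 5.733063991218694
hubtop 123 [623.76752235 -57.4004421  102.82779826] [np.float64(37.46801163538828), np.float64(37.53251988281993), np.float64(8.110758411731808)]
head 141 [497.05702687 -34.89627548 138.58434625] [490.12485017 -63.77196902 108.65910315] [630.99072612 -18.65421472 145.2413024 ] (array([497.05702687, -34.89627548]), np.float64(2.751891958874726), array([16.66390668, 12.71566933]))
bar top 333 [547.5053633  -48.96533649  97.54420988] (array([547.5053633 , -48.96533649]), np.float64(2.996258447317804), array([20.66752096,  7.06808445]))
tyre 550 [581.7532365   79.12693473  47.30282392] [585.69366214  63.35510059  28.36772341]
base 3613 [596.6879    31.877005  21.753094] ((602.50341796875, 10.48291015625), (110.02696228027344, 237.0880584716797), 17.264698028564453)
```

Request:
apply_moves(rows=[[[3.2,-2.4,0],0],[[3.2,-2.4,0],0],[[3.2,-2.4,0],0],[[3.2,-2.4,0],0],[[3.2,-2.4,0],0],[[3.2,-2.4,0],0],[[3.2,-2.4,0],0],[[3.2,-2.4,0],0],[[3.2,-2.4,0],0],[[3.2,-2.4,0],0]], claw=1, grip_force=60)

```text
time_s: 1.1
tcp_pos: [460.9, -239.6, 255.9]
tool_rot: [0.977, 0.211, -0.0, -0.0]
ft_force: [0.7, -0.4, -0.7]
finger_gap: -0.002
finger_force: 0.0
```

Request:
apply_moves(rows=[[[3.2,-2.4,0],0],[[3.2,-2.4,0],0],[[0,0,0],-0.12],[[0,0,0],-0.12],[[0,0,0],-0.12],[[0,0,0],-0.12],[[0,0,0],-0.12],[[0,0,0],-0.12],[[0,0,0],-0.14],[[0,0,0],-0.14]])

```text
time_s: 2.1
tcp_pos: [498.7, -171.0, 255.7]
tool_rot: [0.755, 0.656, -0.0, -0.001]
ft_force: [-0.3, 0.1, 0.1]
finger_gap: 0.005
finger_force: 0.0
```

```bash
cat >> h.py <<'E'
def st():
    from cell import read_state
    from scipy.spatial.transform import Rotation as R
    s=read_state();M=R.from_quat(s["tool_rot"]).as_matrix()
    print("t",s["time_s"],"tcp",s["tcp_pos"].round(1),"xang",round(np.arctan2(M[1,0],M[0,0]),3),"tilt",M[:,2].round(3),"F",s["ft_force"].round(1),"M",s["moment"].round(2),"gap",round(s["finger_gap"],3),"ff",s["finger_force"],"j7",s["joint_pos"][6].round(2))
    return s,M
def go(tx,ty,tz):  # shift to target in tool axes, cm
    s,M=st();print("shift cm",(M.T@(np.array([tx,ty,tz])-s["tcp_pos"])/10).round(2))
E
python3 - <<'E'
from h import *
go(540.6,-98,200)
E
```

```text
t 2.1 tcp [ 498.7 -171.   255.7] xang 1.432 tilt [-0.001  0.    -1.   ] F [-0.3  0.1  0.1] M [-0.02 -0.03  0.  ] gap 0.005 ff 0.0 j7 0.06
shift cm [7.81 3.14 5.56]
```

Request:
apply_moves(rows=[[[2.6,1.05,0],0],[[2.6,1.05,0],0],[[2.6,1.05,0],0],[[0,0,3],0],[[0,0,3],0],[[0,0,3],0],[[0,0,3],0],[[0,0,2],0],[[0,0,1],0],[[0,0,0],0]])

```text
time_s: 3.1
tcp_pos: [540.1, -98.3, 104.5]
tool_rot: [0.756, 0.654, -0.001, -0.002]
ft_force: [0.0, 0.2, 0.2]
finger_gap: 0.001
finger_force: 0.0
```

Run:
```python
from h import *
from cell import camera
st()
a=camera("scene")["frame"][140:340,180:440];b=camera("wrist")["frame"]
a=cv2.resize(a,(416,320));b=cv2.resize(b,(384,288))
o=np.zeros((320,800,3),np.uint8);o[:,:416]=a;o[:288,416:]=b
cv2.imwrite("pics/p1.png",o[:,:,::-1])
```

```text
t 3.1 tcp [540.1 -98.3 104.5] xang 1.426 tilt [-0.004  0.001 -1.   ] F [0.  0.2 0.2] M [ 0.03 -0.03  0.02] gap 0.001 ff 0.0 j7 -0.2
```

View pics/p1.png

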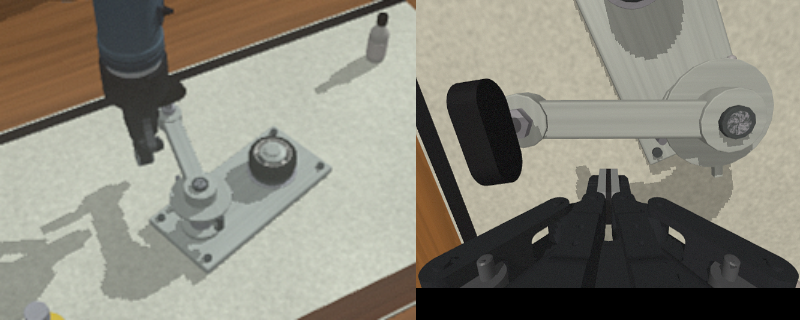

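The scene crop shows the closed fingers beside the bar. The wrist view shows the fingertips at (610,185), facing the clear bar between the boss and the hub at (738,120). I'll start pushing.

Request:
apply_moves(rows=[[[0.6,0,0],0],[[0.6,0,0],0],[[0.6,0,0],0],[[0.3,0,0],0],[[0.2,0,0],0],[[0.2,0,0],0],[[0.2,0,0],0]])

```text
time_s: 3.9
tcp_pos: [545.4, -72.1, 106.3]
tool_rot: [0.757, 0.654, -0.0, 0.0]
ft_force: [-0.2, -0.3, 0.5]
finger_gap: -0.002
finger_force: 0.4
```

Request:
apply_moves(rows=[[[0.48,-0.12,0],0.06],[[0.48,-0.12,0],0.06],[[0.48,-0.12,0],0.06],[[0.48,-0.12,0],0.06],[[0.48,-0.12,0],0.06],[[0.48,-0.12,0],0.06]])

```text
time_s: 4.5
tcp_pos: [547.0, -42.9, 106.2]
tool_rot: [0.862, 0.507, -0.0, 0.0]
ft_force: [0.9, -1.3, -0.3]
finger_gap: 0.002
finger_force: 0.4
```

```bash
cat >> h.py <<'E'
H=np.array([624.6,-61.6])
def arm(name="scene"):
    from cell import camera
    c=camera(name);X=cloud(c);V=c["frame"].max(-1).astype(int);Z=X[...,2];r=np.hypot(X[...,0]-H[0],X[...,1]-H[1])
    m=(r>40)&(r<112)&(Z>95)&(Z<100)&(V>100);P=X[m]
    print(name,"bar",len(P),P.mean(0),axis(P)[1],"from hinge",np.arctan2(P[:,1].mean()-H[1],P[:,0].mean()-H[0]))
    return c,X
E
python3 - <<'E'
from h import *
st();arm();arm("side")
E
```

```text
t 4.5 tcp [547.  -42.9 106.2] xang 1.062 tilt [-0.    -0.001 -1.   ] F [ 0.9 -1.3 -0.3] M [-0.21 -0.05  0.06] gap 0.002 ff 0.44096164405345917 j7 -0.65
scene bar 288 [560.44427158 -23.79501507  97.51665607] -0.5312878053764101 from hinge 2.6091009267950573
side bar 324 [562.21781678 -21.01643354  97.53955092] 2.559159979198167 from hinge 2.5648214576686463
```

Request:
apply_moves(rows=[[[0.46,-0.12,0],0.06],[[0.46,-0.12,0],0.06],[[0.46,-0.12,0],0.06],[[0.46,-0.12,0],0.06],[[0.46,-0.12,0],0.06],[[0.46,-0.12,0],0.06],[[0.46,-0.12,0],0.06],[[0.46,-0.12,0],0.06]])

```text
time_s: 5.4
tcp_pos: [561.8, -11.0, 106.0]
tool_rot: [0.958, 0.288, -0.003, 0.001]
ft_force: [-5.3, -4.3, 6.6]
finger_gap: -0.0
finger_force: 4.1
```

Run:
```python
from h import *
st();arm();arm("side")
```

```text
t 5.4 tcp [561.8 -11.  106. ] xang 0.583 tilt [-0.005 -0.003 -1.   ] F [-5.3 -4.3  6.6] M [-0.98  1.3   0.  ] gap -0.0 ff 4.086133483797312 j7 -1.15
scene bar 303 [5.83366220e+02 6.88377142e-02 9.73210551e+01] -0.9666500527970604 from hinge 2.1601585540356925
side bar 195 [591.37951898  -8.91709117  97.5376708 ] 2.012814732389311 from hinge 2.1333939891411404
```

Run:
```python
from h import *
from cell import camera
st()
a=camera("side")["frame"][160:320,240:440];b=camera("wrist")["frame"]
a=cv2.resize(a,(400,320));b=cv2.resize(b,(400,300))
o=np.zeros((320,800,3),np.uint8);o[:,:400]=a;o[:300,400:]=b
cv2.imwrite("pics/p2.png",o[:,:,::-1])
```

```text
t 5.5 tcp [561.9 -10.9 106. ] xang 0.585 tilt [-0.005 -0.003 -1.   ] F [-4.7 -2.4  5.1] M [-0.57  0.79  0.02] gap 0.0 ff 2.383035309612751 j7 -1.15
```

View pics/p2.png

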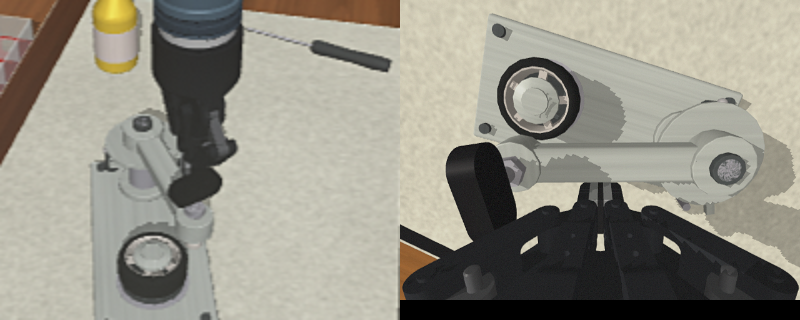

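The wrist view shows the end of the head touching the gripper linkage at (515,215). The cause is that the jaws are spread along the bar. I'll back off, lift, turn 90° and push with the jaws across the bar.

Request:
apply_moves(rows=[[[-1,0,0],0],[[-2,0,0],0],[[-1,0,0],0],[[0,0,-3],0],[[0,0,-3],0],[[0,0,-2],0],[[0,0,0],-0.14],[[0,0,0],-0.14],[[0,0,0],-0.14],[[0,0,0],-0.14]])

```text
time_s: 6.6
tcp_pos: [530.5, -30.3, 186.4]
tool_rot: [0.839, 0.545, 0.001, 0.0]
ft_force: [-0.2, 0.3, -0.2]
finger_gap: 0.005
finger_force: 0.0
```

Request:
apply_moves(rows=[[[0,0,0],-0.14],[[0,0,0],-0.14],[[0,0,0],-0.14],[[0,0,0],-0.14],[[0,0,0],-0.14],[[0,0,0],-0.14],[[0,0,0],-0.14],[[0,0,0],0]])

```text
time_s: 7.4
tcp_pos: [530.4, -30.5, 186.2]
tool_rot: [0.486, 0.874, 0.0, 0.0]
ft_force: [-0.6, -0.4, 0.5]
finger_gap: -0.001
finger_force: 0.0
```

Run:
```python
from h import *
from cell import camera
s,M=st();arm();arm("side")
c=camera("wrist")
cv2.imwrite("pics/p3.png",c["frame"][:,:,::-1])
```

```text
t 7.4 tcp [530.4 -30.5 186.2] xang 2.126 tilt [ 0.001  0.001 -1.   ] F [-0.6 -0.4  0.5] M [ 0.01 -0.01 -0.01] gap -0.001 ff 0.0 j7 0.41
scene bar 303 [580.92492455  -0.83276181  97.44479162] -0.9523747887504986 from hinge 2.1939807151185438
side bar 218 [588.20347441  -8.42761841  97.66805107] 2.059170166195761 from hinge 2.1710440725895133
```

View pics/p3.png

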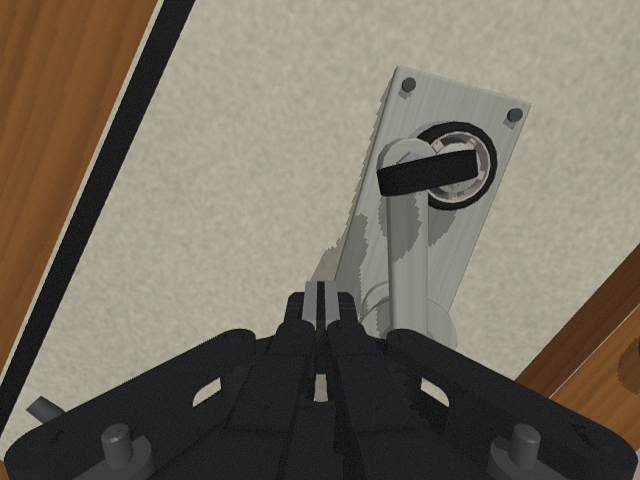

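The wrist view shows the head at (428,172), lying across the bar, and the bar at (405,280). The jaw line now runs across the bar, so I'll go down and push along tool +y.

Request:
apply_moves(rows=[[[0,0,3],0],[[0,0,3],0],[[0,0,2],0],[[0,1,0],0],[[0,1,0],0],[[0,1,0],0],[[0,0.3,0],0]])

```text
time_s: 8.25
tcp_pos: [559.0, -12.9, 107.5]
tool_rot: [0.486, 0.874, -0.001, -0.0]
ft_force: [-5.5, -2.8, 4.0]
finger_gap: -0.002
finger_force: 2.9
```

Request:
apply_moves(rows=[[[0.14,0.46,0],0.05],[[0.14,0.46,0],0.06],[[0.14,0.46,0],0.06]])

```text
time_s: 8.55
tcp_pos: [568.1, -3.6, 106.8]
tool_rot: [0.56, 0.828, -0.001, -0.0]
ft_force: [-0.6, -0.6, 0.2]
finger_gap: 0.002
finger_force: 0.3
```

Run:
```python
from h import *
st();arm();arm("side")
```

```text
t 8.55 tcp [568.1  -3.6 106.8] xang 1.952 tilt [-0.001 -0.001 -1.   ] F [-0.6 -0.6  0.2] M [-0.03  0.1   0.  ] gap 0.002 ff 0.29608854456455447 j7 0.14
scene bar 286 [595.13579103   5.53983971  97.44685823] -1.1762302995810923 from hinge 1.9843379512802923
side bar 128 [603.9301352   -5.39668566  97.68607503] 2.282545671073034 from hinge 1.9232129090623884
```

Request:
apply_moves(rows=[[[0.1,0.4,0],0.05],[[0.1,0.3,0],0.03],[[0,0.2,0],0],[[0,0,0],0]])

```text
time_s: 9.05
tcp_pos: [576.9, 2.4, 106.9]
tool_rot: [0.591, 0.807, 0.0, 0.0]
ft_force: [-0.2, -0.4, -1.3]
finger_gap: -0.004
finger_force: 0.3
```

Run:
```python
from h import *
st();arm();arm("side")
```

```text
t 9.05 tcp [576.9   2.4 106.9] xang 1.877 tilt [ 0.001  0.    -1.   ] F [-0.2 -0.4 -1.3] M [ 0.07  0.06 -0.02] gap -0.004 ff 0.28080079704523087 j7 0.06
scene bar 315 [603.85759754  10.09783904  97.3988045 ] -1.2998655901633707 from hinge 1.8524107319244083
side bar 107 [606.00299247  -1.58256699  97.80414096] 2.6147926310048044 from hinge 1.8712743534076144
```

Request:
apply_moves(rows=[[[0,0.1,0],0],[[0,0.1,0],0],[[0,0.1,0],0],[[0,0.1,0],0],[[0,0,0],0]])

```text
time_s: 9.65
tcp_pos: [577.3, 2.2, 106.0]
tool_rot: [0.592, 0.806, -0.003, -0.002]
ft_force: [-7.9, -1.8, 7.0]
finger_gap: -0.002
finger_force: 4.0
```

Run:
```python
from h import *
st();arm()
```

```text
t 9.65 tcp [577.3   2.2 106. ] xang 1.875 tilt [-0.007 -0.002 -1.   ] F [-7.9 -1.8  7. ] M [-0.37  1.54 -0.05] gap -0.002 ff 4.009259641170502 j7 0.05
scene bar 297 [604.18748214   9.00535964  97.48692945] -1.3079348779653588 from hinge 1.8522300124050342
```

The arm is on its hard stop: the force rose to 8 N with no movement. I'll back away, lift, and locate the head.

Request:
apply_moves(rows=[[[0,-1,0],0],[[0,-2,0],0],[[0,0,-3],0],[[0,0,-4],0],[[0,0,-4],0],[[0,0,-3],0],[[0,0,0],0]], claw=0)

```text
time_s: 10.4
tcp_pos: [556.1, -5.1, 252.4]
tool_rot: [0.591, 0.806, 0.004, 0.006]
ft_force: [0.2, -0.0, 0.0]
finger_gap: 0.997
finger_force: 0.0
```

```bash
cat >> h.py <<'E'
def head(names=("scene","side","wrist"),g=(586,62.5),R=32):
    from cell import camera
    for n in names:
        c=camera(n);X=cloud(c);V=c["frame"].max(-1).astype(int);Z=X[...,2];r=np.hypot(X[...,0]-g[0],X[...,1]-g[1])
        m=(r<R)&(V<90)&(Z>138)&(Z<150);P=X[m]
        if len(P)<15: print(n,"few",len(P));continue
        m,a,s=axis(P);q=cv2.minAreaRect(P[:,:2].astype(np.float32));print(n,"top",len(P),"c",m.round(1),"z",np.median(P[:,2]).round(1),"ang",round(a%np.pi,3),"theta",round((a-1.872)%np.pi,3),"sd",s.round(1),"rect",np.round(q[0],1),np.round(q[1],1),round(q[2],1))
        np.savez(f"pics/h_{n}.npz",**c)
E
python3 - <<'E'
from h import *
from cell import camera
st();head();arm("scene");arm("side");arm("wrist")
cv2.imwrite("pics/p4.png",camera("wrist")["frame"][:,:,::-1])
E
```

```text
t 10.4 tcp [556.1  -5.1 252.4] xang 1.876 tilt [ 0.014  0.    -1.   ] F [ 0.2 -0.   0. ] M [-0.02 -0.02 -0.01] gap 0.997 ff 0.0 j7 0.15
scene top 117 c [588.3  61.7] z 142.3 ang 0.461 theta 1.731 sd [11.7  3.7] rect [587.5  62.3] [42.  13.8] 24.4
side top 177 c [586.3  63.9] z 143.0 ang 0.443 theta 1.713 sd [12.1  3.9] rect [586.2  62.6] [43.4 14. ] 24.6
wrist top 1362 c [584.8  62.6] z 144.2 ang 0.455 theta 1.724 sd [12.6  3.5] rect [585.8  62.7] [45.7 12.2] 25.7
scene bar 312 [603.63478015  10.61932075  97.50090565] -1.2903490795907666 from hinge 1.8533298284817272
side bar 149 [607.97937491  -6.97898004  97.71656038] 1.972468804171109 from hinge 1.8661841542703932
wrist bar 1368 [603.7309864    2.76075743  98.62597702] -1.2274032183561239 from hinge 1.884350261345478
```

View pics/p4.png

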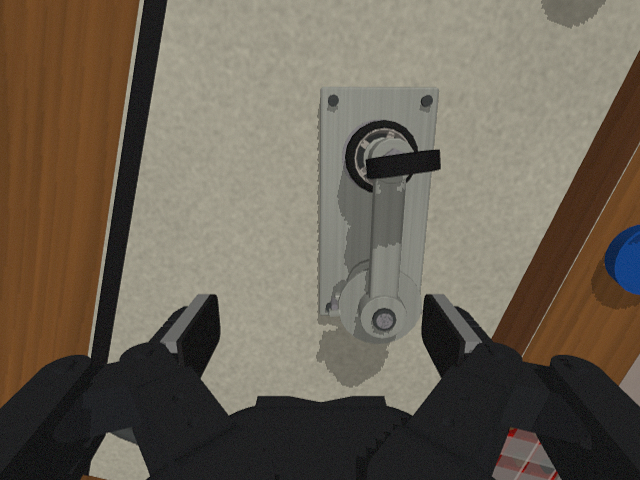

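The wrist view shows the arm straight over the wheel and the head at (403,163). Depth puts the head centre at about (585.8, 62.6) and the screw angle at about 1.72 rad. Now I'll turn the jaws to match.

Request:
apply_moves(rows=[[[0,0,0],-0.145],[[0,0,0],-0.145],[[0,0,0],-0.145],[[0,0,0],-0.145],[[0,0,0],-0.145],[[0,0,0],-0.145],[[0,0,0],-0.145],[[0,0,0],-0.145],[[0,0,0],-0.145],[[0,0,0],-0.145]])

```text
time_s: 11.75
tcp_pos: [551.0, -5.7, 245.1]
tool_rot: [-0.095, 0.995, 0.0, -0.001]
ft_force: [-0.2, 0.2, 0.5]
finger_gap: 1.001
finger_force: 0.0
```

Request:
apply_moves(rows=[[[0,0,0],-0.145],[[0,0,0],-0.125],[[0,0,0],0]])

```text
time_s: 12.05
tcp_pos: [551.0, -5.8, 245.1]
tool_rot: [-0.225, 0.974, 0.001, -0.001]
ft_force: [-1.0, -0.2, -0.1]
finger_gap: 1.001
finger_force: 0.0
```

Run:
```python
from h import *
go(585.8,62.6,190);head(("wrist","side"))
```

```text
t 12.05 tcp [551.   -5.8 245.1] xang -2.688 tilt [-0.002  0.001 -1.   ] F [-1.  -0.2 -0.1] M [ 0.03 -0.05  0.05] gap 1.001 ff 0.0 j7 1.81
shift cm [-6.13  4.61  5.51]
wrist top 974 c [583.   61.2] z 144.1 ang 0.431 theta 1.7 sd [12.1  3.7] rect [585.3  62.8] [44.9 12.3] 25.3
side top 177 c [585.9  63.8] z 142.7 ang 0.441 theta 1.71 sd [12.1  4. ] rect [586.   62.6] [43.1 14.8] 24.0
```

Request:
apply_moves(rows=[[[-2,1.5,0],0],[[-2,1.5,0],0],[[-2,1.6,0],0],[[-0.1,0,2],0],[[0,0,2],0],[[0,0,1.5],0],[[0,0,0],0],[[0,0,0],0]])

```text
time_s: 12.95
tcp_pos: [586.1, 62.1, 191.1]
tool_rot: [-0.225, 0.974, 0.0, -0.0]
ft_force: [0.2, -0.4, 0.9]
finger_gap: 1.002
finger_force: 0.0
```

Run:
```python
from h import *
from cell import camera
go(585.8,62.6,138.5);head(("wrist",))
cv2.imwrite("pics/p5.png",camera("wrist")["frame"][:,:,::-1])
```

```text
t 12.95 tcp [586.1  62.1 191.1] xang -2.688 tilt [-0.001  0.    -1.   ] F [ 0.2 -0.4  0.9] M [ 0.    0.04 -0.01] gap 1.002 ff 0.0 j7 1.63
shift cm [0.   0.05 5.26]
wrist top 1770 c [583.1  61.8] z 144.2 ang 0.45 theta 1.72 sd [12.2  3.4] rect [584.9  62.8] [45.  11.8] 25.7
```

View pics/p5.png

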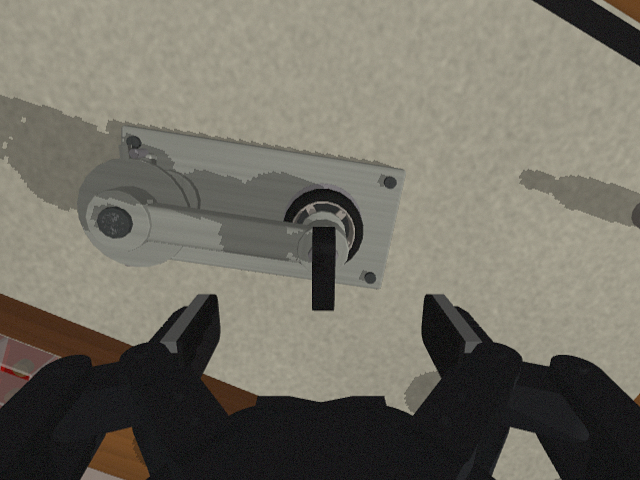

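The head, at (323,268), is upright in the view and centred between the jaws. I'll go down and grip it.

Request:
apply_moves(rows=[[[0,0.05,1.5],0],[[0,0,1.5],0],[[0,0,1.2],0],[[0,0,0.7],0],[[0,0,0.35],0],[[0,0,0],0]])

```text
time_s: 13.65
tcp_pos: [585.5, 62.9, 137.9]
tool_rot: [-0.225, 0.974, 0.0, -0.001]
ft_force: [-0.4, 0.9, 0.6]
finger_gap: 1.001
finger_force: 0.0
```

Request:
apply_moves(rows=[[[0,0,0],0],[[0,0,0],0],[[0,0,0],0],[[0,0,0],0],[[0,0,0],0],[[0,0,0],0],[[0,0,0],0],[[0,0,0],0]], claw=1, grip_force=40)

```text
time_s: 14.45
tcp_pos: [585.9, 63.2, 139.1]
tool_rot: [-0.225, 0.974, 0.0, 0.0]
ft_force: [-0.7, 0.7, 3.0]
finger_gap: 0.135
finger_force: 42.5
```

Run:
```python
from h import *
st()
```

```text
t 14.45 tcp [585.9  63.2 139.1] xang -2.687 tilt [ 0.  0. -1.] F [-0.7  0.7  3. ] M [ 0.11  0.22 -0.05] gap 0.135 ff 42.46809870652214 j7 1.59
```

Request:
apply_moves(rows=[[[0,0,0.005],0.1],[[0,0,0.005],0.1],[[0,0,0.005],0.1],[[0,0,0.005],0.1],[[0,0,0.005],0.1],[[0,0,0.005],0.1],[[0,0,0.005],0.1],[[0,0,0.005],0.1]])

```text
time_s: 15.25
tcp_pos: [585.9, 62.6, 138.6]
tool_rot: [0.174, 0.985, -0.0, 0.0]
ft_force: [-1.1, -0.1, 2.9]
finger_gap: 0.132
finger_force: 42.5
```

Run:
```python
from h import *
st();head(("scene","side"))
```

```text
t 15.25 tcp [585.9  62.6 138.6] xang 2.792 tilt [-0.    -0.001 -1.   ] F [-1.1 -0.1  2.9] M [-0.03  0.27  0.09] gap 0.132 ff 42.47791978137684 j7 0.86
scene top 134 c [591.4  60.1] z 142.5 ang 2.492 theta 0.62 sd [10.1  7.8] rect [590.1  60.8] [32.9 35.2] 16.0
side top 118 c [577.3  69.1] z 142.7 ang 0.765 theta 2.035 sd [9.1 6.2] rect [581.9  70. ] [28.6 34.1] 77.5
```

Request:
apply_moves(rows=[[[0,0,0.005],0.1],[[0,0,0.005],0.1],[[0,0,0.005],0.1],[[0,0,0.005],0.1],[[0,0,0.005],0.1],[[0,0,0.005],0.1],[[0,0,0.005],0.1]])

```text
time_s: 16.05
tcp_pos: [585.6, 62.2, 138.3]
tool_rot: [0.5, 0.866, -0.001, -0.0]
ft_force: [-1.6, -0.3, 4.4]
finger_gap: 0.136
finger_force: 42.7
```

Request:
apply_moves(rows=[[[0,0,0.003],0.05],[[0,0,0.003],0.05]])

```text
time_s: 16.25
tcp_pos: [585.5, 62.2, 138.2]
tool_rot: [0.542, 0.841, -0.001, -0.0]
ft_force: [-2.0, -1.0, 4.8]
finger_gap: 0.131
finger_force: 42.7
```

Run:
```python
from h import *
st()
```

```text
t 16.25 tcp [585.5  62.2 138.2] xang 1.996 tilt [-0.001 -0.001 -1.   ] F [-2.  -1.   4.8] M [-0.2   0.56 -0.01] gap 0.131 ff 42.67328324796836 j7 0.13
```

Request:
apply_moves(rows=[[[0,0,0],0.04],[[0,0,0],0.04],[[0,0,0],0.02]])

```text
time_s: 16.55
tcp_pos: [585.4, 62.2, 138.1]
tool_rot: [0.583, 0.812, -0.001, -0.0]
ft_force: [-1.6, -0.9, 4.5]
finger_gap: 0.137
finger_force: 42.8
```

Run:
```python
from h import *
st()
```

```text
t 16.55 tcp [585.4  62.2 138.1] xang 1.897 tilt [-0.001 -0.001 -1.   ] F [-1.6 -0.9  4.5] M [-0.21  0.58  0.03] gap 0.137 ff 42.75767005725356 j7 0.03
```

Request:
apply_moves(rows=[[[0,0,0],0.03],[[0,0,0],0.03]])

```text
time_s: 16.75
tcp_pos: [585.5, 62.3, 138.1]
tool_rot: [0.607, 0.795, -0.001, -0.0]
ft_force: [-3.2, -0.9, 5.9]
finger_gap: 0.135
finger_force: 43.4
```

Run:
```python
from h import *
st()
```

```text
t 16.75 tcp [585.5  62.3 138.1] xang 1.837 tilt [-0.001 -0.001 -1.   ] F [-3.2 -0.9  5.9] M [-0.35  0.77  0.64] gap 0.135 ff 43.43073754942452 j7 -0.02
```

Seated: the moment jumped to 0.64 N m at tool angle 1.84, close to the arm's own direction of 1.872. Next I'll unwind in small steps to find the zero-torque angle.

Request:
apply_moves(rows=[[[0,0,0],-0.02],[[0,0,0],0]])

```text
time_s: 16.95
tcp_pos: [585.5, 62.3, 138.1]
tool_rot: [0.599, 0.801, -0.001, -0.0]
ft_force: [-2.6, -1.6, 5.9]
finger_gap: 0.132
finger_force: 42.9
```

Run:
```python
from h import *
st()
```

```text
t 16.95 tcp [585.5  62.3 138.1] xang 1.857 tilt [-0.001 -0.001 -1.   ] F [-2.6 -1.6  5.9] M [-0.37  0.78  0.24] gap 0.132 ff 42.94019991567893 j7 -0.0
```

Request:
apply_moves(rows=[[[0,0,0],-0.02],[[0,0,0],0]])

```text
time_s: 17.15
tcp_pos: [585.5, 62.2, 138.1]
tool_rot: [0.592, 0.806, -0.001, -0.0]
ft_force: [-3.1, -1.0, 4.6]
finger_gap: 0.134
finger_force: 42.9
```

Run:
```python
from h import *
st()
```

```text
t 17.15 tcp [585.5  62.2 138.1] xang 1.876 tilt [-0.001 -0.001 -1.   ] F [-3.1 -1.   4.6] M [-0.38  0.77  0.04] gap 0.134 ff 42.90298482104845 j7 0.02
```

Request:
apply_moves(rows=[[[0,0,-0.005],-0.1],[[0,0,-0.005],-0.1],[[0,0,-0.005],-0.1],[[0,0,-0.005],-0.1],[[0,0,-0.005],-0.1],[[0,0,-0.005],-0.1],[[0,0,-0.005],-0.1],[[0,0,-0.005],-0.1],[[0,0,-0.005],-0.1],[[0,0,-0.005],-0.1]])

```text
time_s: 18.15
tcp_pos: [586.0, 62.7, 138.6]
tool_rot: [0.131, 0.991, 0.0, 0.0]
ft_force: [-1.4, -0.9, 3.5]
finger_gap: 0.136
finger_force: 42.7
```

Request:
apply_moves(rows=[[[0,0,-0.005],-0.1],[[0,0,-0.005],-0.1],[[0,0,-0.005],-0.1],[[0,0,-0.005],-0.1],[[0,0,-0.005],-0.1],[[0,0,-0.005],-0.07],[[0,0,0],0],[[0,0,0],0]])

```text
time_s: 18.95
tcp_pos: [586.0, 63.1, 138.9]
tool_rot: [-0.151, 0.989, 0.0, 0.0]
ft_force: [-1.2, -0.1, 3.9]
finger_gap: 0.131
finger_force: 42.7
```

Run:
```python
from h import *
from cell import camera
s,M=st();print("theta est",(np.arctan2(M[1,0],M[0,0])-1.872)%np.pi);arm("scene");arm("side")
a=camera("side")["frame"][160:360,230:430];b=camera("wrist")["frame"]
o=np.zeros((400,800,3),np.uint8);o[:,:400]=cv2.resize(a,(400,400));o[:300,400:]=cv2.resize(b,(400,300))
cv2.imwrite("pics/p6.png",o[:,:,::-1])
```

```text
t 18.95 tcp [586.   63.1 138.9] xang -2.839 tilt [ 0.     0.001 -1.   ] F [-1.2 -0.1  3.9] M [-0.05  0.52  0.08] gap 0.131 ff 42.73932528481964 j7 1.45
theta est 1.5726325279101578
scene bar 307 [603.37794319  10.64065062  97.34615262] 1.87876407475026 from hinge 1.8565267620074726
side bar 2 [615.0997961    6.08230801  97.79503089] 1.8185481886230113 from hinge 1.7102498966867188
```

View pics/p6.png

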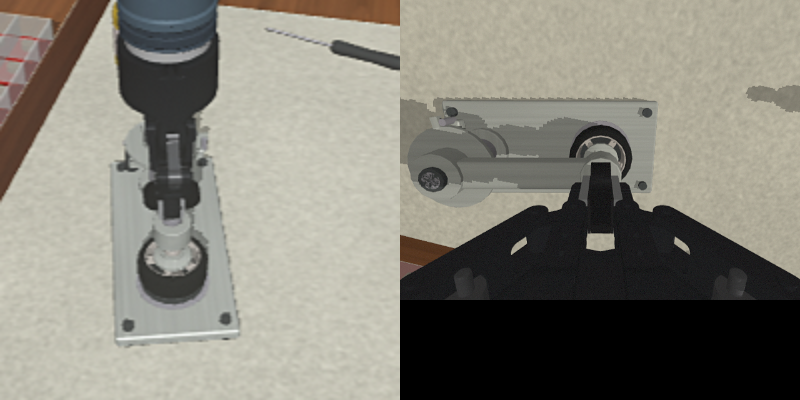

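The wrist view shows the head gripped at (600,195), lying square across the arm, with the arm straight over the wheel. The side view shows the screw centred on the wheel at (173,265). The screw angle is about 1.573 rad off the seat, so I'll hand the job in.

```bash
python3 -c "
from cell import *
print(close_job())"
```

```text
the job is handed in; nothing more can be done
None
```

The job is handed in: the arm is home against its stop, the thumbscrew was seated and backed off about a quarter turn (1.573 rad, estimated from the gripper's angle), and the fingers are still holding it; on the way, the gripper brushed the thumbscrew head once before the screw was set.

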